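Pin the length mark and hold the sprung rod out to it

TASK

Take the slim pin with the tall round head from the rack and seat it upright and fully home in the opening on top of the marker block, then let go of it: it stands as the length mark beside the sprung telescoping rod. Then take the rod by its upright handle, draw it out of its tube against its spring until the pointer is level with the middle of the pin, and finish while still holding it there, steady, with the gripper. Leave the other pin in the rack and the other things on the table where they are.

Things in the scene. Friction and masses are not known exactly. Their poses are not given: they have to be found in the camera images.
- fixture: Fixture screwed to the table. Origin on the table under the upright handle's home place (rod in). x: level, the way the rod is drawn out; y: from the rod to the marker rail; z up. A 34 mm tube (40 mm collars) lies along x from x=-242 to -54 mm, axis 45 mm up. Base plates 10 mm thick, to x=180 mm, y -25 to 101 mm.
- rod: Rod sliding out of the tube along the fixture's +x; same axes. Origin at table level under its handle's middle, on the fixture's origin when home; travel 0 to 160 mm. A spring pulls it home: 3 N there plus 50 N/m (6.5 to 9 N at the mark). Rod 14 mm thick (24 mm collar under the handle), axis 45 mm up. A flat pointer at the handle's foot, 56 to 61 mm up, sticks out to y=54 mm.
- pointer_tip (a point): Tip of the pointer on the rod: 54 mm from the handle's middle along the fixture's +y, 58.5 mm above the table. It moves with the rod and has the same x in the fixture's frame as the handle's middle.
- handle_top (a point): Centre of the top of the rod's black upright handle, 120 mm above the table. The handle is a square post 16 x 16 mm, sides along the fixture's x and y, from 48 to 120 mm above the table at the rod's end; nothing stands beside its upper half.
- marker: Steel marker block 36 (along the rod) x 40 x 40 mm, fixed on the rail 78 mm to the fixture's +y side of the rod, 70 to 120 mm along the fixture's +x from the handle's home (varies). Origin at the centre of its underside, 10 mm above the table; axes as the fixture's. The pointer passes clear, ending 24 mm short of its middle line.
- marker_hole (a point): Centre of the mouth of the round opening in the top of the marker block, 50 mm above the table: 10 mm wide with a chamfered rim, vertical, 33 mm deep (blind). z up.
- rack: Wooden pin rack, 55 (x) x 150 (y) x 40 mm tall, fixed to the table; two 14 mm holes right through, 42 mm to either side of its middle along its y axis, hold the two pins. Origin at the centre of its underside.
- slim_pin: Slim steel pin to use: straight round head 14 mm thick, 44 mm tall, on a flange 22 mm wide, 4 mm thick; below, an 8 mm shank 28 mm long, chamfered tip. 35 to 70 g. Stands upright in either rack hole, flange on the rack's top, 3 mm sideways play. Origin: middle of the flange's underside (40 mm above the table in the rack, 50 mm when seated); z towards the head.
- knob_pin: The other pin, which stays in the rack: a low, wide mushroom knob 32 mm across whose top is 24 mm above the flange's underside; 12 mm shank (does not fit the marker block). Origin at the middle of the flange's underside.
- tin: Bystander, to be left alone: round metal tin, 90 mm across, 115 mm tall, standing; origin at the centre of its underside.
- wire_brush: Bystander, to be left alone: wire brush lying bristles down, 190 x 32 mm, 34 mm tall; origin on the table under its middle.
- carton: Bystander, to be left alone: closed cardboard carton 80 x 110 mm, 90 mm tall; origin at the centre of its underside.
- screwdriver: Bystander, to be left alone: screwdriver lying between the robot and the fixture, about 0.2 m long; origin near its middle.
- cup: Bystander, to be left alone: small open plastic bowl, 68 mm across, 45 mm tall; origin at the centre of its underside.
- marker_pen: Bystander, to be left alone: marker pen lying down, 130 mm long, 15 mm thick; origin on the table under its middle.
- wrench: Bystander, to be left alone: wrench lying flat, about 0.2 m long; origin near its middle.
There are look-alikes about, which are no part of the job. Leave any green look-alike of the slim_pin alone.

How it is judged:
On the way, in this order (a step that is already met when the one before it is completed fails the run):
1. the slim pin stands fully home in the marker block's opening, let go (horizontal distance between slim_pin and marker_hole below 0.003 m and z of slim_pin in the frame of marker_hole between -0.003 and 0.003 m and angle between slim_pin's own z axis and vertical below 0.1 rad and contact force between the fingers and slim_pin below 0.1 N and linear speed of slim_pin below 0.02 m/s), for 0.2 s.
2. the rod is held by the fingers with its pointer level with the seated pin (all of step 1 and x of pointer_tip in the frame of marker between -0.006 and 0.006 m and linear speed of rod below 0.01 m/s and contact force between the fingers and rod above 2 N and contact force between slim_pin and rod below 0.5 N), for 0.3 s.
At the end, for the whole second after the job is handed in: Slim pin seated in the marker block, untouched by fingers: within 3 mm of flush and of the opening's centre, upright within 0.1 rad. Fingers hold the rod (over 2 N), still (under 10 mm/s), pointer within 6 mm of the pin's middle along the rod, rod not leaning on the pin (all of step 2); the arm keeps its last pose, push and grip.
It fails at once if a bystander (tin, brush, carton, screwdriver, bowl, pen or wrench) is shifted by more than 40 mm (distance of any of tin, wire_brush, carton, screwdriver, cup, marker_pen, wrench from where it was at the start of the episode above 0.04 m).
It fails at once if the knob pin is taken out of the rack (moved more than 15 mm) (distance of knob_pin from where it was at the start of the episode above 0.015 m).
It also fails if it takes over 53 s, if anything falls off the work surface, if the arm or the gripper's body presses on something with over 40 N, if the wrist force passes 120 N, or if a joint passes its speed limit or range.

ROBOT

A 6-joint arm with a two-finger parallel gripper is mounted at the origin on the work surface. World frame = base frame: x ahead of the robot, y to its left, z up, the work surface at z = 0. Lengths are in m, angles in rad, forces in N, time in s.
With the tool pointing down it reaches from about 0.225 to 0.875 m from the base axis. Payload 3.4 kg.
Tool frame: the origin (TCP) lies at the very end of the fingers, on their centre line; the grasp point (between the pads) lies 19 mm behind it; z points along the fingers, y is the line along which they close (so a half turn about z gives the same grasp; the last joint's range is limited). The gripper opens to 85 mm and grips with 20 to 120 N. Pads are 22 mm wide; open, the fingers measure 114 mm over their backs; the gripper's body (76 mm by 85 mm) begins 54 mm behind the grasp point. The pads swing forward as they close: fully open they stand 13 mm farther back than shut.
Start: joints at [-1.224, 0.276, 1.505, -0, 1.361, -0.121], TCP at [0.259, -0.513, 0.231] pointing down, gripper open.
Joint ranges: [-2.89, 2.89], [-0.75, 2.08], [0.22, 2.7], [-1.18, 4.32], [0.11, 2.71], [-2.7, 2.7]. Speed limits (rad/s): [2.57, 2.57, 3.14, 3.14, 3.14, 3.14].

INTERFACE

Orientations are given as a unit quaternion [w, x, y, z].
In Python, from rig import readout, vision, manip gives the robot as it stands.
- The arm moves only by the shell command python3 -m handwheel 'ROWS' [FORCE]. ROWS is JSON, a list of rows, each a list of 3 entries, a list of its own where there are three numbers: the shift along the tool's x, y, z in mm, then the turn, a rotation vector about the tool's x, y, z in units of 6 degrees (1.0 is 6 degrees), then the closure, from -1 (fully open) to 1 (shut), so that 0 is half open. A call has 1 to 20 rows; each row shifts and turns the commanded pose from where the row before left it, along the tool's axes as they then stand; what a row does not reach is not made up. A row lasts 1/8 s, in which the tool goes at most 62.5 mm and 10.7 degrees, less where a joint would pass 70% of its speed; a pose out of reach is approached as far as the arm can. A call is refused whole if a number of a shift passes 62.5 or a number of a turn 1, either way. A call with a gripper value outside its range is refused whole. The fingers move at their own pace and stop on an object; FORCE is the grip in N (left out, the last holds). Time passes only in rows, so rows that do not move let the fingers close. It gives the time, the measured TCP pose, the force, the opening and the grip force at its end, in the units of the state.
- readout.get_state(): the state, without advancing time (a new reading comes with each control period).
- vision.get_image(name): name is "scene" or "side" or "wrist"; returns the picture (420x560x3 uint8, blue, green, red); there is no depth.
- vision.camera_params(name): a dict with "intrinsics" (3x3 intrinsics, pixels), "rvec" (rotation vector, rad) and "tvec" (3), from world to camera coordinates, as OpenCV has them; the wrist camera has in their place "hand_eye" (4x4, takes a point from camera to tool coordinates, whose origin is the TCP and whose axes are the flange's). Camera axes: x right, y down, z forward; pixel columns grow to the right and rows downward; lengths in m; the calibration is good to about 2 mm. A picture is of the moment at which its call begins: read the wrist's pose just before it. camera_params takes no time and is no camera call.
- manip.sign_off(): hands the job in; it is judged then, once.
The state is a dict: "clock": time; "qpos": joint angles; "qd": joint speeds; "effort": joint torques, N m; "position": TCP position; "ee_rot": TCP orientation; "contact_force": force on the tool from outside, world axes, zero at the start; "moment": the same for the moment, N m; "width": finger opening in m; "gripper_force": force on a finger pad.
Only numpy, scipy, OpenCV 4.12 (cv2) and the standard library are available. Lean on these libraries where they do the work, as an engineer would, in place of code of your own. Each camera call takes 0.05 s, during which the arm holds its last target. There are 200 camera calls.

## Working session

There is one attempt and no reset: what is moved stays moved. The work goes in short steps, Python scripts to look and compute and a shell command to move; the robot and the scene stay as the last step left them, time stands still between calls to the robot, and variables do not carry over. Pictures are saved under pics/ and viewed, at most 10 in all, crops included, and the job is handed in when it is done.

```bash
mkdir -p pics; cat > h.py <<'E'
import numpy as np,cv2
from scipy.spatial.transform import Rotation as R
from rig import readout,vision,manip
def cam(n,st=None):
    p=vision.camera_params(n);K=np.array(p["intrinsics"])
    if n=="wrist":
        st=st or readout.get_state();T=np.eye(4);q=st["ee_rot"]
        T[:3,:3]=R.from_quat([q[1],q[2],q[3],q[0]]).as_matrix();T[:3,3]=st["position"]
        C=T@np.array(p["hand_eye"]);return K,C[:3,:3],C[:3,3]
    r=cv2.Rodrigues(np.array(p["rvec"],float))[0];return K,r.T,-r.T@np.array(p["tvec"]).ravel()
def onz(c,u,v,z):
    K,r,o=c;d=r@np.linalg.inv(K)@[u,v,1];return o+d*(z-o[2])/d[2]
def proj(c,P):
    K,r,o=c;x=K@(r.T@(np.array(P)-o));return x[:2]/x[2]
def tri(c1,p1,c2,p2):
    A=[];B=[]
    M=np.zeros((3,3));b=np.zeros(3)
    for (K,r,o),p in((c1,p1),(c2,p2)):
        d=r@np.linalg.inv(K)@[*p,1];d/=np.linalg.norm(d);Q=np.eye(3)-np.outer(d,d);M+=Q;b+=Q@o
    return np.linalg.solve(M,b)
E
python3 - <<'E'
from h import *
s=readout.get_state();print(s)
for n in("scene","side"):
    cv2.imwrite(f"pics/{n}0.png",cv2.resize(vision.get_image(n),(800,600),interpolation=cv2.INTER_CUBIC))
    print(cam(n))
print(cam("wrist"))
E
```

```text
{'clock': 0.0, 'qpos': array([-1.22399656e+00,  2.76574709e-01,  1.50616262e+00, -5.70489172e-06,
        1.36070975e+00, -1.21016323e-01]), 'qd': array([ 9.05499026e-05, -9.58740696e-04,  2.12739300e-04, -2.03051434e-04,
       -1.27084230e-03, -1.45480658e-04]), 'effort': array([-4.45853866e-04, -4.16776443e+01, -2.45803607e+01, -1.49216048e-04,
        1.09965907e-02, -1.28152475e-06]), 'position': array([ 0.2590863 , -0.51270638,  0.23043954]), 'ee_rot': array([-9.20994409e-04,  9.72767458e-01,  2.31781388e-01, -1.07223649e-04]), 'contact_force': array([-1.19590163, -0.57775503,  0.7483057 ]), 'moment': array([-0.06173592, -0.04139991, -0.01376289]), 'gripper_force': 0.0, 'width': 0.08539097929987242}
(array([[430.89661081,   0.        , 283.37594288],
       [  0.        , 430.89661081, 206.55623285],
       [  0.        ,   0.        ,   1.        ]]), array([[ 0.43541803,  0.63612073, -0.63699416],
       [ 0.90002034, -0.29239325,  0.32321752],
       [ 0.01935258, -0.71404244, -0.69983489]]), array([ 1.25066461, -0.37249833,  0.87405988]))
(array([[401.09236434,   0.        , 274.50612451],
       [  0.        , 401.09236434, 208.35264268],
       [  0.        ,   0.        ,   1.        ]]), array([[ 0.95464992, -0.15346183,  0.25513329],
       [-0.29751792, -0.45932565,  0.83696059],
       [-0.01125224, -0.87491109, -0.48415284]]), array([ 0.30649463, -0.94155166,  0.63587103]))
(array([[307.6531063 ,   0.        , 278.06431305],
       [  0.        , 307.6531063 , 209.15540128],
       [  0.        ,   0.        ,   1.        ]]), array([[ 0.45205412, -0.84799851, -0.27666874],
       [-0.89198987, -0.43013083, -0.13907389],
       [-0.0010693 ,  0.30965464, -0.9508485 ]]), array([ 0.33000538, -0.47784585,  0.37381813]))
```

View pics/scene0.png

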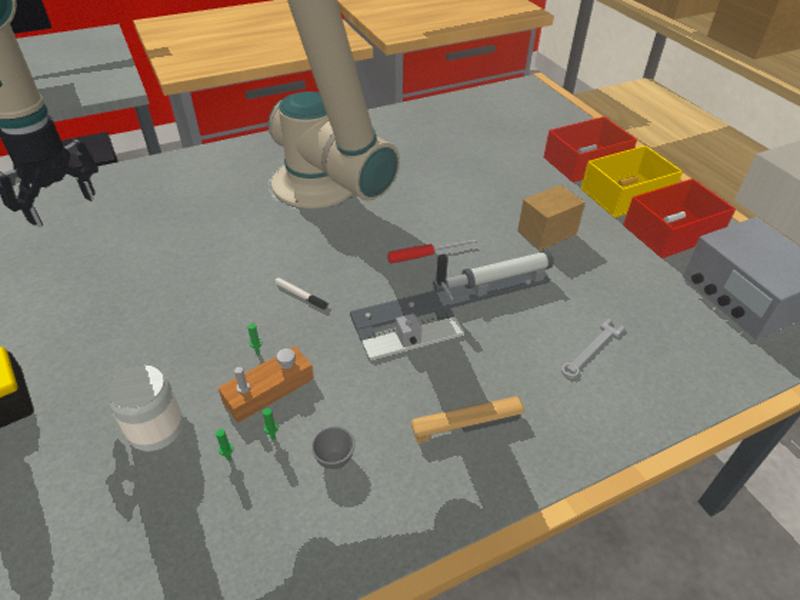

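View pics/side0.png

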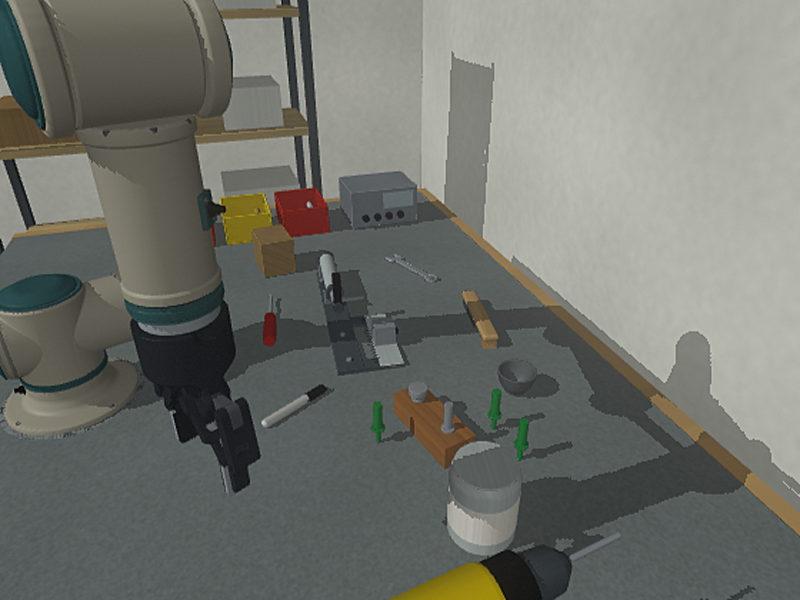

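The scene view shows the slim pin's head top at (240,369), the knob at (286,355), the handle top at (442,257) and the marker block's top at about (408,325). The side view shows the pin top at (448,404) and the handle top at (337,276). Green look-alikes stand around the rack.

```bash
python3 - <<'E'
from h import *
s=cam("scene");d=cam("side");f=560/800
q=lambda a:np.array(a)*f
print("pin",tri(s,q((240,369)),d,q((448,404))), onz(s,*q((240,369)),.088),onz(d,*q((448,404)),.088))
print("knob",onz(s,*q((286,352)),.064),onz(d,*q((418,386)),.064))
print("handle",onz(s,*q((442,257)),.12),onz(d,*q((337,276)),.12))
print("block top",onz(s,*q((408,323)),.05),onz(d,*q((385,325)),.05))
print("plate corners",[onz(s,*q(p),.01)[:2] for p in((351,313),(370,360),(463,332))],[onz(d,*q(p),.01)[:2] for p in((337,373),(407,364))])
print("tube end",onz(s,*q((548,258)),.045),onz(s,*q((468,276)),.045))
for n,p in dict(g1=(254,326),g2=(222,433),g3=(269,411)).items(): print(n,onz(s,*q(p),.07))
print("cup",onz(s,*q((333,443)),.045),"tin",onz(s,*q((140,385)),.115))
im={}
cs=cv2.resize(vision.get_image("scene")[215:300,150:350],(800,340),interpolation=cv2.INTER_CUBIC)
cd=cv2.resize(vision.get_image("side")[165:320,200:400][:, :],(774,600),interpolation=cv2.INTER_CUBIC)
cv2.imwrite("pics/cs.png",cs)
E
```

```text
pin [ 0.57737995 -0.32655262  0.08629648] [ 0.57749832 -0.3256602   0.088     ] [ 0.57694125 -0.33018166  0.088     ]
knob [ 0.55362356 -0.24361024  0.064     ] [ 0.55989473 -0.24678784  0.064     ]
handle [0.50172585 0.08335502 0.12      ] [0.50027533 0.07060638 0.12      ]
block top [ 0.56868235 -0.01839002  0.05      ] [ 0.56934723 -0.02922913  0.05      ]
plate corners [array([ 0.46527658, -0.09017216]), array([ 0.58885869, -0.10371191]), array([0.60020947, 0.08323835])] [array([ 0.45619446, -0.09901349]), array([ 0.5865428 , -0.11235109])]
tube end [0.52109932 0.32673378 0.045     ] [0.49975127 0.14852242 0.045     ]
g1 [ 0.47778882 -0.27692383  0.07      ]
g2 [ 0.67120226 -0.38141564  0.07      ]
g3 [ 0.662625 -0.305792  0.07    ]
cup [ 0.74304363 -0.23210966  0.045     ] tin [ 0.56734775 -0.47217698  0.115     ]
```

```bash
python3 -m handwheel '[[[46,-3,3],[0,0,0],0],[[46,-3,3],[0,0,0],0],[[46,-3,3],[0,0,0],0],[[46,-3,3],[0,0,0],0],[[46,-3,3],[0,0,0],0],[[46,-3,3],[0,0,0],0],[[46,-3,3],[0,0,0],0],[[46,-3,3],[0,0,0],0],[[0,0,0],[0,0,0.93],0],[[0,0,0],[0,0,0.93],0],[[0,0,0],[0,0,0.93],0],[[0,0,0],[0,0,0.93],0],[[0,0,0],[0,0,0.93],0],[[0,0,0],[0,0,0.93],0],[[0,0,0],[0,0,0],0],[[0,0,0],[0,0,0],0]]' 40
python3 - <<'E'
from h import *
s=readout.get_state();c=cam("wrist",s)
im=vision.get_image("wrist");cv2.imwrite("pics/w1.png",cv2.resize(im,(800,600),interpolation=cv2.INTER_CUBIC))
for P in((.577,-.327,.088),(.577,-.327,.044)):print(proj(c,P)/.7)
print(s["position"],R.from_quat(np.roll(s["ee_rot"],-1)).as_matrix().round(4).tolist())
E
```

```text
clock: 2.2
position: [0.5769, -0.3258, 0.2071]
ee_rot: [-0.0, 0.998, -0.058, -0.0]
contact_force: [-0.8, -0.3, -0.1]
width: 0.043
gripper_force: 0.0
[397.5991898  289.23608691]
[397.52177049 271.53391184]
[ 0.57687785 -0.32583228  0.2071329 ] [[0.9934, -0.1149, -0.0003], [-0.1149, -0.9934, 0.0001], [-0.0003, -0.0001, -1.0]]
```

View pics/w1.png

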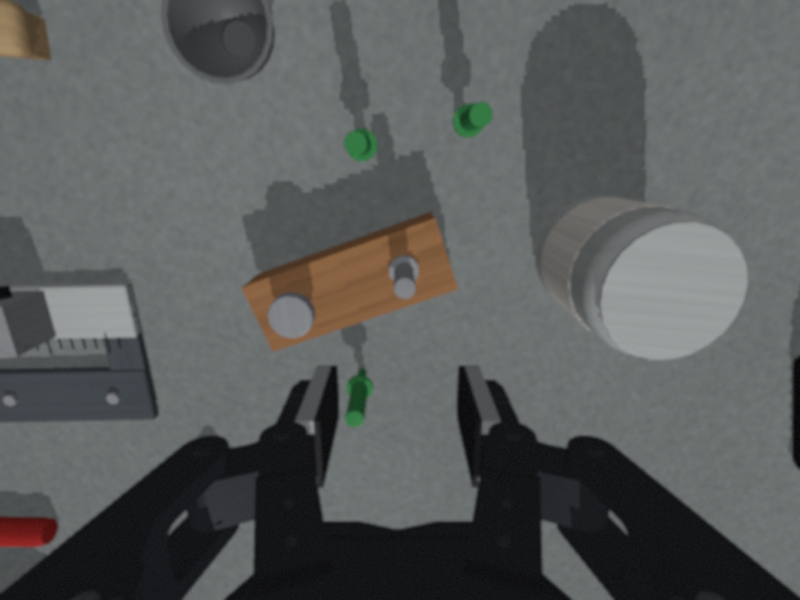

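```bash
python3 - <<'E'
from h import *
s=readout.get_state();c=cam("wrist",s);f=.7
Rm=R.from_quat(np.roll(s["ee_rot"],-1)).as_matrix()
for p,z in(((404,288),.088),((404,270),.044)):
    P=onz(c,p[0]*f,p[1]*f,z);print(P,(Rm.T@(P-s["position"])*1000).round(1))
# fixture edges in wrist view: plate edge z=.01
for p in((157,414),(0,423),(137,338),(128,287)):print(onz(c,p[0]*f,p[1]*f,.01)[:2])
E
```

```text
[ 0.57733043 -0.33110675  0.088     ] [  1.1   5.1 119.2]
[ 0.57759136 -0.33180778  0.044     ] [  1.4   5.8 163.2]
[ 0.46278791 -0.09846524]
[0.4698402  0.04396202]
[ 0.53610438 -0.10248266]
[ 0.58030577 -0.10847149]
```

```bash
python3 -m handwheel '[[[1.2,5.4,35],[0,0,0],0],[[0,0,40],[0,0,0],0],[[0,0,40],[0,0,0],0],[[0,0,25],[0,0,0],0],[[0,0,14],[0,0,0],0],[[0,0,0],[0,0,0],0.1],[[0,0,0],[0,0,0],1],[[0,0,0],[0,0,0],1],[[0,0,0],[0,0,0],1],[[0,0,0],[0,0,0],1],[[0,0,0],[0,0,0],1]]' 40
```

```text
clock: 3.62
position: [0.5784, -0.332, 0.0548]
ee_rot: [0.001, 0.998, -0.058, 0.001]
contact_force: [-1.1, 0.7, 5.6]
width: 0.0128
gripper_force: 39.2
```

```bash
python3 -m handwheel '[[[0,0,-20],[0,0,0],1],[[0,0,-50],[0,0,0],1],[[0,0,-60],[0,0,0],1],[[-16,-41.5,-2],[0,0,0],1],[[-16,-41.5,-2],[0,0,0],1],[[-16,-41.5,-2],[0,0,0],1],[[-16,-41.5,-2],[0,0,0],1],[[-16,-41.5,-2],[0,0,0],1],[[-16,-41.5,0],[0,0,0],1],[[-16,-41.5,0],[0,0,0],1],[[0,0,0],[0,0,0],1],[[0,0,0],[0,0,0],1]]'
python3 - <<'E'
from h import *
s=readout.get_state();c=cam("wrist",s)
im=vision.get_image("wrist");cv2.imwrite("pics/w2.png",cv2.resize(im,(800,600),interpolation=cv2.INTER_CUBIC))
print(s["position"],s["ee_rot"],s["width"],proj(c,(.569,-.024,.05))/.7,proj(c,(.501,.077,.12))/.7)
E
```

```text
clock: 5.12
position: [0.5002, -0.0302, 0.1933]
ee_rot: [0.0, 0.998, -0.058, 0.0]
contact_force: [-0.0, -0.9, -0.4]
width: 0.0129
gripper_force: 39.2
[ 0.50015557 -0.03015502  0.19330534] [ 4.26568612e-04  9.98321870e-01 -5.79070964e-02  1.71775229e-04] 0.012874158915455413 [373.27893869 175.47607578] [195.21609847 335.30602306]
```

View pics/w2.png

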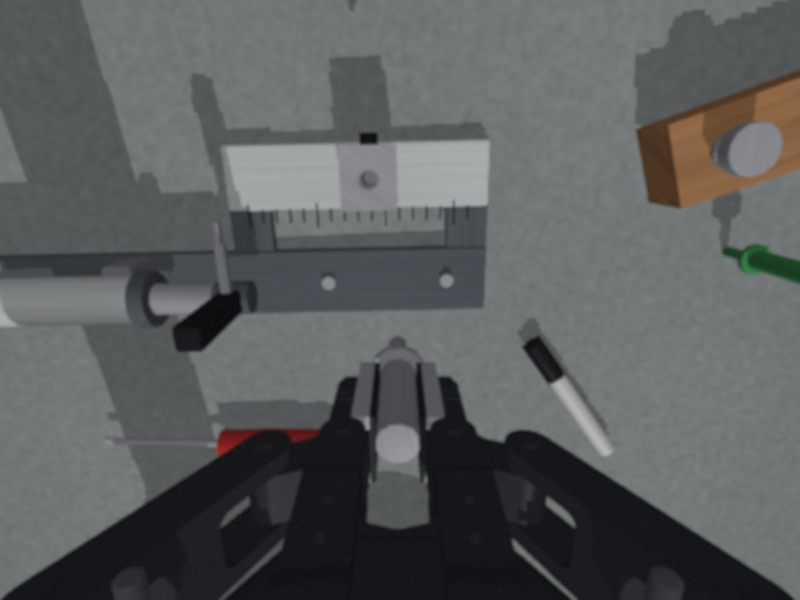

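The wrist view shows the hole mouth at (369,179), the handle top at about (187,338), the pointer between them, and the held pin with its shank tip at (398,343).

```bash
python3 - <<'E'
from h import *
s=readout.get_state();c=cam("wrist",s);f=.7
Rm=R.from_quat(np.roll(s["ee_rot"],-1)).as_matrix();p0=np.array(s["position"])
t=lambda P:(Rm.T@(P-p0)*1000).round(1)
for n,p,z in(("hole",(369,179),.05),("handle",(187,338),.12),("rail a",(225,146),.01),("rail b",(490,139),.01),("pl a",(262,312),.01),("pl b",(484,306),.01)):
    P=onz(c,p[0]*f,p[1]*f,z);print(n,P.round(4),t(P))
for z in(.0428,.0148,.0108,-.0332):print(z,proj(c,p0+Rm@[0,0,z])/f)
cv2.imwrite("pics/w3.png",cv2.resize(vision.get_image("wrist")[90:330,200:360],(400,600),interpolation=cv2.INTER_CUBIC))
E
```

```text
hole [ 0.5674 -0.0215  0.05  ] [ 65.5 -16.9 143.3]
handle [0.5003 0.0813 0.12  ] [ -13.1 -111.2   73.2]
rail a [0.5996 0.0784 0.01  ] [  85.8 -120.   183.2]
rail b [ 0.5828 -0.1065  0.01  ] [ 90.6  65.7 183.4]
pl a [0.4751 0.0786 0.01  ] [ -37.9 -105.6  183.2]
pl b [ 0.4598 -0.0956  0.01  ] [-32.8  69.2 183.3]
0.0428 [395.30065963 337.931442  ]
0.0148 [395.04554526 365.67247546]
0.0108 [395.00261778 370.34039204]
-0.0332 [394.36363767 439.82283234]
```

View pics/w3.png

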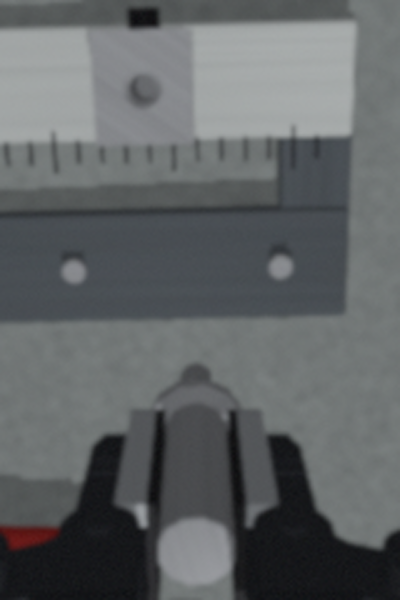

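```bash
python3 -m handwheel '[[[33,-9,0],[0,0,0],1],[[33.4,-8.7,20],[0,0,0],1],[[0,0,40],[0,0,0],1],[[0,0,20],[0,0,0],1],[[0,0,8],[0,0,0],1],[[0,0,0],[0,0,0],1],[[0,0,0],[0,0,0],1]]'
python3 - <<'E'
from h import *
s=readout.get_state();c=cam("wrist",s);f=.7
Rm=R.from_quat(np.roll(s["ee_rot"],-1)).as_matrix();p0=np.array(s["position"])
print(p0)
print(proj(c,p0+Rm@[0,0,.0428]),proj(c,p0+Rm@[-.001,.0008,.0428]),proj(c,(.5674,-.0215,.05)))
cv2.imwrite("pics/w4.png",cv2.resize(vision.get_image("wrist")[150:300,190:370],(720,600),interpolation=cv2.INTER_CUBIC))
E
```

```text
clock: 6.1
position: [0.569, -0.0205, 0.1064]
ee_rot: [0.0, 0.998, -0.059, 0.001]
contact_force: [0.1, 0.2, -0.8]
width: 0.0125
gripper_force: 39.2
[ 0.56898404 -0.02048895  0.10639806]
[276.71153588 236.55354622] [277.93129646 237.96227862] [278.47004982 230.98149379]
```

View pics/w4.png

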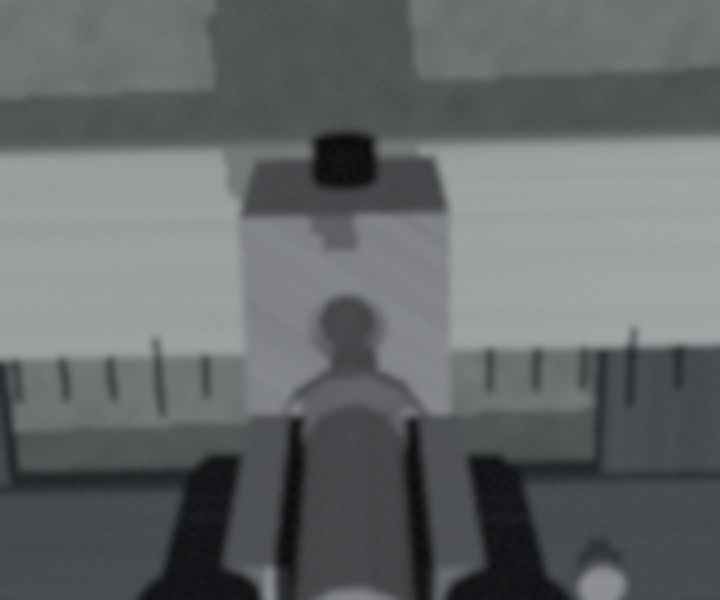

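```bash
python3 - <<'E'
from h import *
s=readout.get_state();c=cam("wrist",s)
Rm=R.from_quat(np.roll(s["ee_rot"],-1)).as_matrix();p0=np.array(s["position"])
t=lambda P:(Rm.T@(P-p0)*1000).round(2)
print("hole",t(onz(c,277,231.5,.05)))
for p in((278.5,237.5),(278.5,238.5)):print("tip",t(onz(c,*p,p0[2]-.0428)))
E
```

```text
hole [-2.    0.15 56.46]
tip [-0.67  1.17 42.8 ]
tip [-1.38  1.17 42.8 ]
```

```bash
python3 -m handwheel '[[[-1,-1,4],[0,0,0],1],[[0,0,5],[0,0,0],1],[[0,0,4],[0,0,0],1],[[0,0,4],[0,0,0],1],[[0,0,3],[0,0,0],1],[[0,0,0],[0,0,0],1]]'
```

```text
clock: 6.9
position: [0.5677, -0.019, 0.0851]
ee_rot: [0.0, 0.998, -0.058, 0.0]
contact_force: [0.8, -0.5, -1.2]
width: 0.0133
gripper_force: 39.2
```

```bash
python3 -m handwheel '[[[0,0,5],[0,0,0],1],[[0,0,5],[0,0,0],1],[[0,0,5],[0,0,0],1],[[0,0,3],[0,0,0],1],[[0,0,1.5],[0,0,0],1],[[0,0,1],[0,0,0],1],[[0,0,0],[0,0,0],1]]'
```

```text
clock: 7.78
position: [0.5677, -0.019, 0.0649]
ee_rot: [0.0, 0.998, -0.058, 0.001]
contact_force: [4.4, 0.2, 0.8]
width: 0.0129
gripper_force: 39.2
```

```bash
python3 -m handwheel '[[[0,0,1],[0,0,0],1],[[0,0,1],[0,0,0],1],[[0,0,0],[0,0,0],1]]'
```

```text
clock: 8.15
position: [0.5679, -0.019, 0.0648]
ee_rot: [0.0, 0.998, -0.058, 0.001]
contact_force: [2.3, -0.6, 10.2]
width: 0.0129
gripper_force: 40.5
```

```bash
python3 -m handwheel '[[[0,0,-1],[0,0,0],-0.1],[[0,0,0],[0,0,0],-0.1],[[0,0,0],[0,0,0],-0.1],[[0,0,-10],[0,0,0],-0.1],[[0,0,-40],[0,0,0],-0.1],[[0,0,-50],[0,0,0],-0.1],[[0,0,-35],[0,0,0],-0.1],[[-40,-47,0],[0,0,0],-0.1],[[-40,-47,0],[0,0,0],-0.1],[[0,0,0],[0,0,-0.25],-0.1],[[0,0,0],[0,0,0],-0.1],[[0,0,0],[0,0,0],-0.1]]'
python3 - <<'E'
from h import *
s=readout.get_state();c=cam("wrist",s)
im=vision.get_image("wrist");cv2.imwrite("pics/w5.png",cv2.resize(im,(800,600),interpolation=cv2.INTER_CUBIC))
print(s["position"],proj(c,(.499,.084,.12))/.7,proj(c,(.568,-.019,.098))/.7,proj(c,(.568,-.019,.054))/.7)
E
```

```text
clock: 9.65
position: [0.4995, 0.0829, 0.1989]
ee_rot: [0.0, 0.999, -0.046, 0.0]
contact_force: [0.2, 0.6, -0.2]
width: 0.0467
gripper_force: 0.0
[0.49950317 0.08291873 0.1989322 ] [393.56032295 312.49913019] [575.23399199 159.81200744] [548.05792663 159.23989554]
```

View pics/w5.png

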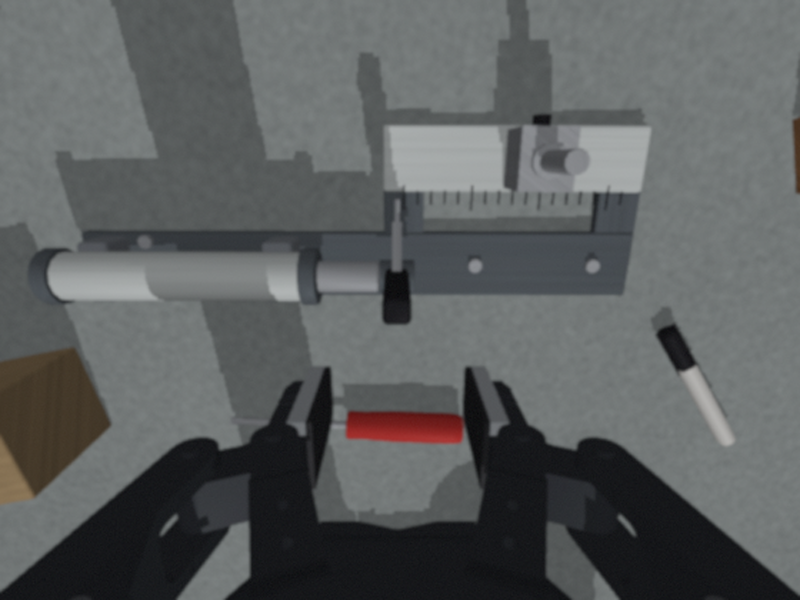

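The pin stands upright in the block at (572,160), and the handle top at (397,313) lies centred between the fingers. I'll grip it now.

```bash
python3 -m handwheel '[[[0,0,45],[0,0,0],-0.1],[[0,0,40],[0,0,0],-0.1],[[0,0,20],[0,0,0],-0.1],[[0,0,8],[0,0,0],-0.1],[[0,0,0],[0,0,0],-0.1],[[0,0,0],[0,0,0],1],[[0,0,0],[0,0,0],1],[[0,0,0],[0,0,0],1],[[0,0,0],[0,0,0],1],[[0,0,0],[0,0,0],1]]' 60
```

```text
clock: 10.95
position: [0.4995, 0.0836, 0.0869]
ee_rot: [0.0, 0.999, -0.045, 0.001]
contact_force: [-0.6, -1.7, 6.0]
width: 0.0152
gripper_force: 58.8
```

```bash
python3 -m handwheel '[[[0,4,0],[0,0,0],1],[[0,10,0],[0,0,0],1],[[0,10,0],[0,0,0],1],[[0,10,0],[0,0,0],1],[[0,10,0],[0,0,0],1],[[0,10,0],[0,0,0],1],[[0,10,0],[0,0,0],1],[[0,10,0],[0,0,0],1],[[0,10,0],[0,0,0],1],[[0,8,0],[0,0,0],1],[[0,4,0],[0,0,0],1],[[0,0,0],[0,0,0],1],[[0,0,0],[0,0,0],1],[[0,0,0],[0,0,0],1],[[0,0,0],[0,0,0],1]]'
python3 - <<'E'
from h import *
s=readout.get_state();c=cam("wrist",s);p=np.array(s["position"])
d=np.array([.568,-.019])-p[:2];print(s["position"],s["width"],"along",d@[-.0909,-.9959],"lat",d@[.9959,-.0909])
im=vision.get_image("wrist");cv2.imwrite("pics/w6.png",cv2.resize(im,(800,600),interpolation=cv2.INTER_CUBIC))
b=cam("scene");u,v=proj(b,(.53,-.015,.07)).astype(int)
cv2.imwrite("pics/s2.png",cv2.resize(vision.get_image("scene")[v-45:v+45,u-60:u+60],(800,600),interpolation=cv2.INTER_CUBIC))
E
```

```text
clock: 12.82
position: [0.4907, -0.0096, 0.0869]
ee_rot: [-0.002, 0.999, -0.046, 0.001]
contact_force: [-0.0, 7.8, 6.9]
width: 0.0153
gripper_force: 59.2
[ 0.49072416 -0.00959464  0.08688856] 0.015313489777774827 along 0.002342421176479211 lat 0.07781395131307359
```

View pics/w6.png

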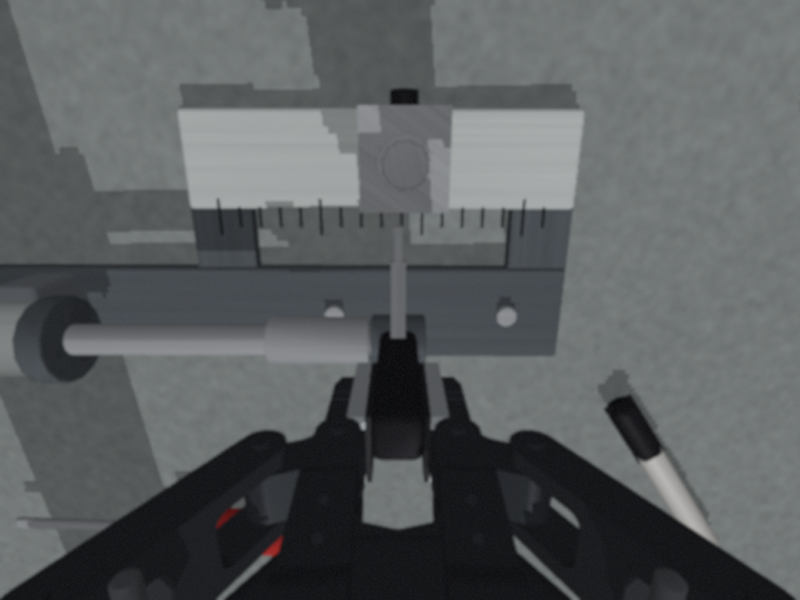

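View pics/s2.png

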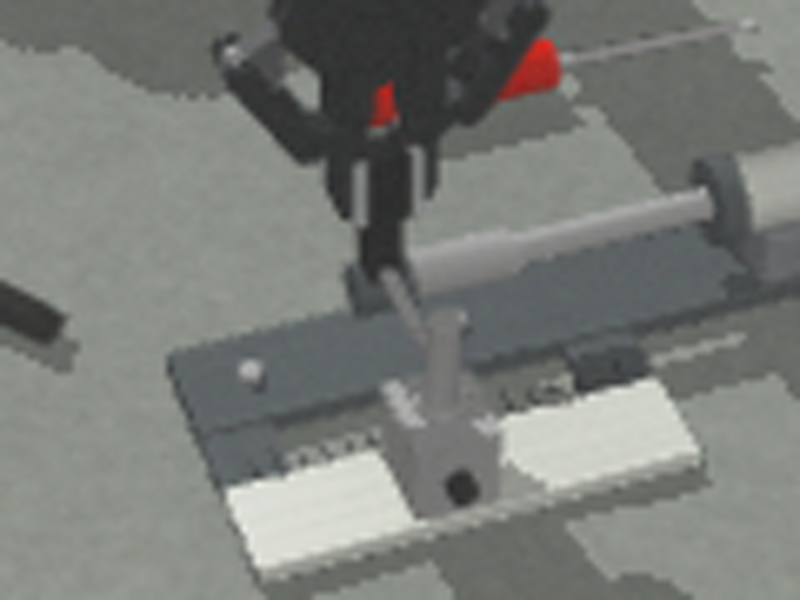

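The pin is seated. The pointer (u≈398.5) is about 2.4 mm short of the pin and block centre (u≈405), which agrees with the kinematic 2.3 mm. I'll draw it out the rest.

```bash
python3 -m handwheel '[[[0,1.2,0],[0,0,0],1],[[0,1.1,0],[0,0,0],1],[[0,0,0],[0,0,0],1],[[0,0,0],[0,0,0],1],[[0,0,0],[0,0,0],1],[[0,0,0],[0,0,0],1],[[0,0,0],[0,0,0],1],[[0,0,0],[0,0,0],1]]'
python3 - <<'E'
from h import *
s=readout.get_state();p=np.array(s["position"])
d=np.array([.568,-.019])-p[:2];a=d@[-.0909,-.9959];print(a,s["gripper_force"],s["contact_force"],abs(s["qd"]).max())
if abs(a)<.0025 and s["gripper_force"]>20: print(manip.sign_off())
E
```

```text
clock: 13.92
position: [0.4905, -0.0118, 0.0869]
ee_rot: [-0.002, 0.999, -0.046, 0.001]
contact_force: [0.4, 7.3, 7.0]
width: 0.0152
gripper_force: 59.2
0.00010997657639819609 59.205281138420105 [0.44424466 7.26193108 7.02138236] 0.0016238475868854416
the job is handed in; nothing more can be done
None
```

The job is handed in at 13.9 s: the slim pin is seated in the marker block and released, and the gripper is holding the rod steady at about 59 N with the pointer within about 1 mm of the pin's middle by the arm's own readings; the verdict was not shown.

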